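# Inspected optics back into their transport trays

### The job

The four glass-faced optics cells on the bench, two round and two square, a large and a small of each, have been inspected: put each into the teal transport tray whose pocket has its shape and size, flat on the pocket floor with the glass up, setting it down rather than dropping it. Leave the plain spacer ring and the riser block, which have no glass, where they are.

Things in the scene. Friction and masses are not known exactly. Their poses are not given: they have to be found in the camera images.
- lens_large_mid (a point): Large round lens cell: an upright aluminium cylinder, diameter 56 mm, 34 mm tall, a glass face in a black surround on its top. Loose, glass up, on the bench. Point: its centre, 17 mm above its underside; z up out of the glass.
- lens_small_mid (a point): Small round lens cell: an upright aluminium cylinder, diameter 34 mm, 34 mm tall, a glass face in a black surround on its top. Loose, glass up, on the bench. Point: its centre, 17 mm above its underside; z up out of the glass.
- window_large_mid (a point): Large square window cell: an upright aluminium block, 56 by 56 mm, 34 mm tall, a glass face in a black surround on its top. Loose, glass up, on the bench. Point: its centre, 17 mm above its underside; z up out of the glass; x and y square to its side faces.
- window_small_mid (a point): Small square window cell: an upright aluminium block, 34 by 34 mm, 34 mm tall, a glass face in a black surround on its top. Loose, glass up, on the bench. Point: its centre, 17 mm above its underside; z up out of the glass; x and y square to its side faces.
- tray_round_large_floor (a point): Large round pocket of a teal transport tray, fixed to the bench: a square block 92 by 92 mm, 12 mm high, with one round recess of 72 mm diameter, 8 mm deep, grey floor. Point: the centre of the recess floor, 4 mm above the bench; x and y parallel to the block's sides, z up.
- tray_round_small_floor (a point): Small round pocket of a teal transport tray, fixed to the bench: a square block 70 by 70 mm, 12 mm high, with one round recess of 50 mm diameter, 8 mm deep, grey floor. Point: the centre of the recess floor, 4 mm above the bench; x and y parallel to the block's sides, z up.
- tray_square_large_floor (a point): Large square pocket of a teal transport tray, fixed to the bench: a square block 92 by 92 mm, 12 mm high, with one square recess, 72 by 72 mm, sides parallel to the block, 8 mm deep, grey floor. Point: the centre of the recess floor, 4 mm above the bench; x and y parallel to the block's sides, z up.
- tray_square_small_floor (a point): Small square pocket of a teal transport tray, fixed to the bench: a square block 70 by 70 mm, 12 mm high, with one square recess, 50 by 50 mm, sides parallel to the block, 8 mm deep, grey floor. Point: the centre of the recess floor, 4 mm above the bench; x and y parallel to the block's sides, z up.
- spacer: Plain steel spacer ring without glass, outer diameter 40 mm, open bore 28 mm, 16 mm tall, loose on the bench; a bystander that stays. Origin: centre of its underside.
- riser: Plain solid aluminium riser block without glass, 40 by 40 mm, 24 mm tall, four small dark screw holes on top, loose on the bench; a bystander that stays. Origin: centre of its underside.

How it is judged:
By the outcome, as a careful person would: the job done as asked, in the order asked, and still so for the second after the job is handed in, with the robot touching nothing.
It also fails if it takes over 93 s, if anything falls off the work surface, if the arm or the gripper's body presses on something with over 40 N, if the wrist force passes 120 N, or if a joint passes its speed limit or range.

### The arm

A 6-joint arm with a two-finger parallel gripper is mounted at the origin on the work surface. World frame = base frame: x ahead of the robot, y to its left, z up, the work surface at z = 0. Lengths are in m, angles in rad, forces in N, time in s.
With the tool pointing down it reaches from about 0.425 to 0.95 m from the base axis. Payload 3.5 kg.
Tool frame: the origin (TCP) lies at the very end of the fingers, on their centre line; the grasp point (between the pads) lies 19 mm behind it; y points along the fingers, z is the direction in which the jaws open and shut, and the axes are right-handed (so a half turn about y gives the same grasp; the last joint's range is limited). The gripper opens to 85 mm and grips with 20 to 120 N. Pads are 22 mm wide; open, the fingers measure 114 mm over their backs; the gripper's body (76 mm by 85 mm) begins 54 mm behind the grasp point. The pads swing forward as they close: fully open they stand 13 mm farther back than shut.
Start: joints at [-1.301, 0.286, 1.577, -0, 1.279, -0.15], TCP at [0.275, -0.616, 0.231] pointing down, gripper open.
Joint ranges: [-2.77, 2.77], [-0.9, 2.22], [0.21, 2.48], [-1.53, 4.67], [0.24, 2.81], [-2.84, 2.84]. Speed limits (rad/s): [2.79, 2.79, 3.14, 3.14, 3.14, 3.14].

### API

Orientations are given as a unit quaternion [x, y, z, w].
In Python, from bench import get_obs, read_camera, close_job gives the robot as it stands.
- The arm moves only by the tool move_arm, never from a script. Its argument "moves" is a list of rows, each a list of 7 numbers: the turn, a rotation vector about the tool's x, y, z in rad, then the shift along the tool's x, y, z in cm, then the finger opening in cm, from 0 to 8.54. In form: [[ax, ay, az, dx, dy, dz, claw], ...]. A call has 1 to 5 rows; each row shifts and turns the commanded pose from where the row before left it, along the tool's axes as they then stand; what a row does not reach is not made up. A row lasts 1/12 s, in which the tool goes at most 41.7 mm and 7.16 degrees, less where a joint would pass 70% of its speed; a pose out of reach is approached as far as the arm can. A call is refused whole if a number of a shift passes 4.17 or a number of a turn 0.125, either way. A call with a gripper value outside its range is refused whole. The fingers move at their own pace and stop on an object; "newtons" is the grip in N (left out, the last holds). Time passes only in rows, so rows that do not move let the fingers close. It gives the time, the measured TCP pose, the force and the opening at its end, in the units of the state.
- get_obs(): the state, without advancing time (a new reading comes with each control period).
- read_camera(name): name is "scene" or "top" or "wrist"; returns a dict with "color" (400x640x3 uint8, red, green, blue), "depth" (400x640 float32, m along the optical axis (not along the pixel's ray), 0 where there is no reading), "fx", "fy", "cx", "cy" (pixels), "world_to_cam" (4x4, takes a point from world to camera coordinates); the wrist camera has in their place "mount" (4x4, takes a point from camera to tool coordinates, whose origin is the TCP and whose axes are the tool frame's). Camera axes: x right, y up, looking along -z (the intrinsics and any distortion apply to the point x, -y, -z); pixel columns grow to the right and rows downward; lengths in m; the calibration is good to about 2 mm. A picture is of the moment at which its call begins: read the wrist's pose just before it.
- close_job(): hands the job in, once; it reports no verdict.
The state is a dict: "time": time; "joint_positions": joint angles; "dq": joint speeds; "joint_torque": joint torques, N m; "tcp_pos": TCP position; "tool_rot": TCP orientation; "force": force on the tool from outside, world axes, zero at the start; "torque": the same for the moment, N m; "finger_gap": finger opening in m.
Only numpy, scipy, OpenCV 4.12 (cv2) and the standard library are available. Lean on these libraries where they do the work, as an engineer would, in place of code of your own. Each camera call takes 0.05 s, during which the arm holds its last target.

## Working session

There is one attempt and no reset: what is moved stays moved. The work goes in short steps, Python scripts to look and compute and a tool call to move; the robot and the scene stay as the last step left them, time stands still between calls to the robot, and variables do not carry over. Pictures are saved under pics/ and viewed, and the job is handed in when it is done.

Besides the shell and the picture viewer there is one more tool, called after ">>>" as name(argument=value, ...) on one line, values as JSON. move_arm: Moves the arm, as the interface text tells. Its arguments: {"type":"object","properties":{"moves":{"type":"array"},"newtons":{"type":"number"}},"required":["moves"]}

```bash
ls; mkdir -p pics
python3 - <<'E'
from bench import *
import cv2,numpy as np
o=get_obs();print(o)
for n in("top","scene","wrist"):
    c=read_camera(n);cv2.imwrite(f"pics/{n}0.png",c["color"][:,:,::-1]);np.savez(f"{n}0.npz",**c)
    print(n,c["fx"],c["fy"],c["cx"],c["cy"],[k for k in c]);print(np.round(c.get("world_to_cam",c.get("mount")),4).tolist())
print(get_obs()["time"])
E
```

```text
pics
{'time': 0.0, 'joint_positions': array([-1.30101017e+00,  2.87182839e-01,  1.57818851e+00, -4.57308611e-05,
        1.27858813e+00, -1.49994645e-01]), 'dq': array([ 0.00092347,  0.00099455, -0.000125  , -0.00089401, -0.00134368,
       -0.00117664]), 'joint_torque': array([ 1.19998425e-03, -4.05978477e+01, -2.92624497e+01, -1.13045503e-04,
        5.81615939e-03,  1.23947657e-05]), 'tcp_pos': array([ 0.27494533, -0.61574223,  0.22992949]), 'tool_rot': array([-0.14739762,  0.69242136, -0.69075261,  0.14726654]), 'force': array([ 0.10919354,  0.20261285, -0.06827349]), 'torque': array([-0.02712625,  0.02554667,  0.00691222]), 'finger_gap': 0.08521937303803773}
top 432.4979595186439 432.4979595186439 319.06640228778514 201.76310720897985 ['color', 'depth', 'fx', 'fy', 'cx', 'cy', 'world_to_cam']
[[-0.0007, -0.9999, -0.0159, 0.0106], [0.9923, -0.0027, 0.1239, -0.5368], [-0.1239, -0.0157, 0.9922, -1.0897], [0.0, 0.0, 0.0, 1.0]]
scene 469.907653965871 469.907653965871 319.08357072454197 206.7341938199278 ['color', 'depth', 'fx', 'fy', 'cx', 'cy', 'world_to_cam']
[[0.0256, 0.9996, 0.0082, -0.0235], [-0.6598, 0.0107, 0.7514, 0.3158], [0.751, -0.0246, 0.6598, -1.3658], [0.0, 0.0, 0.0, 1.0]]
wrist 358.38770478641896 358.38770478641896 315.1085333468299 201.59795480958533 ['color', 'depth', 'fx', 'fy', 'cx', 'cy', 'mount']
[[-0.0002, -0.9446, -0.3282, -0.0845], [0.0001, 0.3282, -0.9446, -0.1417], [1.0, -0.0003, 0.0001, 0.0005], [0.0, 0.0, 0.0, 1.0]]
0.15
```

View pics/top0.png

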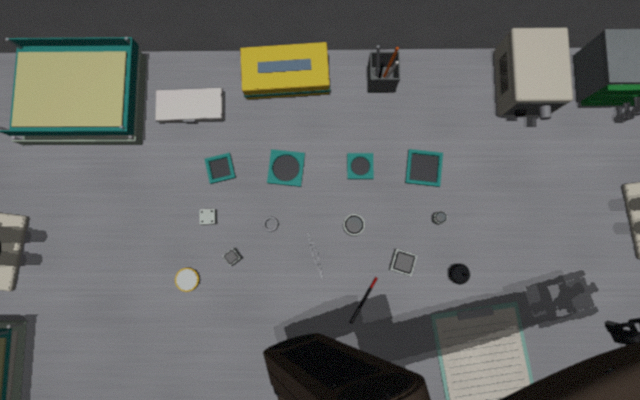

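View pics/scene0.png

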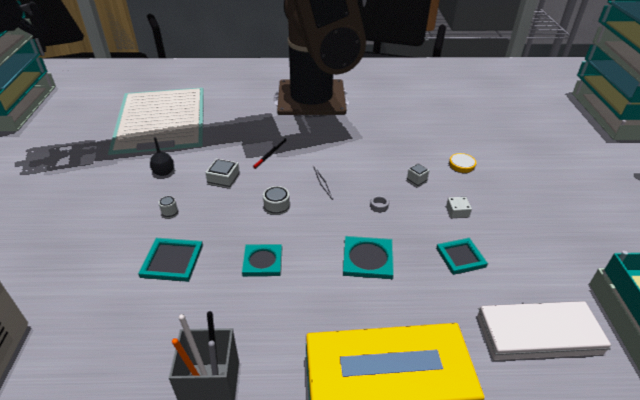

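View pics/wrist0.png

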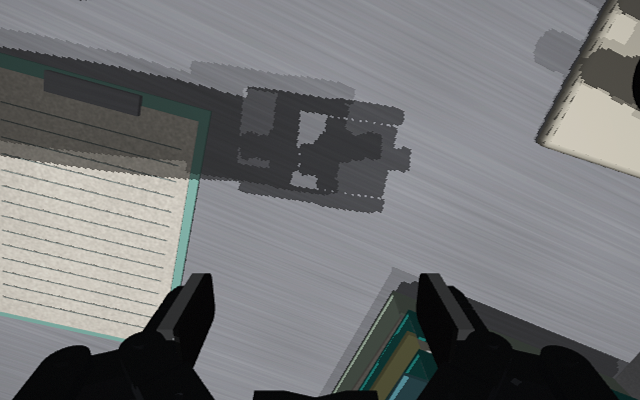

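Top view shows: trays (teal, row ~167) at columns 220 (small square), 286 (large round), 360 (small round), 424 (large square). Cells: large lens (354,225), small lens (439,218), large window (404,262), small window (233,257). The riser is at (207,216) and the spacer at (272,225); both stay. I'll get coarse positions from the top view first.

```bash
cat > h.py <<'E'
import numpy as np,cv2
from scipy.spatial.transform import Rotation as R
def ray(c,uv,T):  # T cam->world
    uv=np.atleast_2d(uv).astype(float)
    d=np.c_[(uv[:,0]-c["cx"])/c["fx"],-(uv[:,1]-c["cy"])/c["fy"],-np.ones(len(uv))]
    return T[:3,3],d@T[:3,:3].T
def onplane(c,uv,T,z):
    o,d=ray(c,uv,T);return o+d*((z-o[2])/d[:,2])[:,None]
def wristT(c,obs):
    M=np.eye(4);M[:3,:3]=R.from_quat(obs["tool_rot"]).as_matrix();M[:3,3]=obs["tcp_pos"];return M@c["mount"]
E
python3 - <<'E'
from h import *
for n in("top","scene"):
    c=dict(np.load(f"{n}0.npz"));T=np.linalg.inv(c["world_to_cam"]);print(n,"cam at",T[:3,3].round(3))
    hsv=cv2.cvtColor(c["color"],cv2.COLOR_RGB2HSV)
    m=cv2.inRange(hsv,(80,120,50),(95,255,255))
    for k in cv2.findContours(m,cv2.RETR_EXTERNAL,cv2.CHAIN_APPROX_NONE)[0]:
        a=cv2.contourArea(k)
        if 400<a<3000:
            w=onplane(c,k[:,0]+0.,T,.012)[:,:2]
            h=cv2.convexHull((w*1e3).astype(np.float32));r=cv2.minAreaRect(h);print("tray",np.round(r[0],1),np.round(r[1],1),round(r[2],1))
c=dict(np.load("top0.npz"));T=np.linalg.inv(c["world_to_cam"])
for nm,uv,z in[("LL",(354,225),.034),("LS",(439,218),.034),("WL",(404,262),.034),("WS",(233,257),.034),("riser",(207,216),.024),("sp",(272,225),.016)]:
    print(nm,onplane(c,uv,T,z).round(4))
im=c["color"][150:300,180:470,::-1];cv2.imwrite("pics/topz.png",cv2.resize(im,None,fx=2.75,fy=2.75,interpolation=cv2.INTER_CUBIC))
o=__import__("bench").get_obs();print(R.from_quat(o["tool_rot"]).as_matrix().round(4))
E
```

```text
top cam at [ 0.398 -0.008  1.148]
tray [635.6 -99.5] [64.2 65.6] 89.5
tray [632.  276.9] [68.  67.7] 14.1
tray [ 631.2 -268.9] [89.7 89.5] 83.3
tray [632.2  99.6] [89.1 89.2] 83.4
tray [869.9 706.7] [350.5 273.6] 89.7
scene cam at [ 1.235 -0.013  0.664]
tray [638.5 -99.5] [69.6 78.2] 89.8
tray [634.6 276. ] [76.7 75.2] 13.7
tray [ 633.  -268.5] [95.  99.5] 83.2
tray [634.5  98.9] [ 91.4 100.3] 83.5
tray [-101.4  909.7] [157.  498.5] 89.3
tray [-566.8 1194. ] [140.3 555.3] 61.4
LL [[ 0.4762 -0.0803  0.034 ]]
LS [[ 0.4938 -0.2988  0.034 ]]
WL [[ 0.3818 -0.2063  0.034 ]]
WS [[0.3947 0.2304 0.034 ]]
riser [[0.5012 0.3034 0.024 ]]
sp [[0.4779 0.1335 0.016 ]]
[[-9.132e-01 -5.000e-04  4.076e-01]
 [-4.076e-01  1.800e-03 -9.132e-01]
 [-3.000e-04 -1.000e+00 -1.800e-03]]
```

View pics/topz.png

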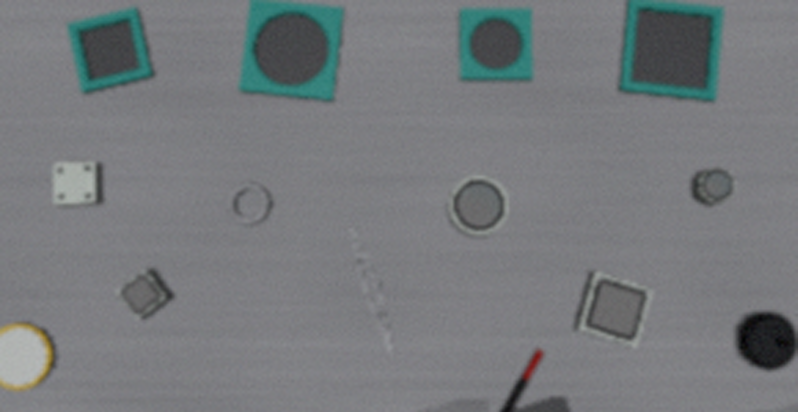

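>>> move_arm(moves=[[0,0.12,0,0,0,0,8.5],[0,0.12,0,0,0,0,8.5],[0,0.12,0,0,0,0,8.5],[0,0.12,0,0,0,0,8.5],[0,0.12,0,0,0,0,8.5]])

```text
time: 0.57
tcp_pos: [0.2751, -0.6161, 0.2307]
tool_rot: [0.066, 0.704, -0.704, -0.066]
force: [0.2, 0.8, -0.4]
finger_gap: 0.0849
```

```bash
cat > plan.py <<'E'
import sys;from h import *;from bench import get_obs
# usage: plan.py x y z zang_deg  -> turn then shift (in tool axes after turn)
x,y,z,a=map(float,sys.argv[1:5]);o=get_obs()
M=R.from_quat(o["tool_rot"]).as_matrix();p=np.array(o["tcp_pos"])
cur=np.degrees(np.arctan2(M[1,2],M[0,2]))
tilt=np.degrees(np.arccos(-M[2,1]))
dt=(a-cur+180)%360-180;ar=np.radians(a)
X=np.array([np.sin(ar),-np.cos(ar),0]);Z=np.array([np.cos(ar),np.sin(ar),0])
D=np.array([x,y,z])-p;s=100*np.array([D@X,-D[2],D@Z])
print("t",round(o["time"],2),"tcp",p.round(4),"zang",round(cur,2),"tilt",round(tilt,2),"gap",round(o["finger_gap"]*1e3,1),"F",np.round(o["force"],1),"dq",np.abs(o["dq"]).max().round(3))
print("turn ay %.3f rad; shift cm after turn:"%(-np.radians(dt)),s.round(2),"rows",np.ceil(np.linalg.norm(s)/4.1))
E
python3 plan.py .382 -.206 .2 -107
```

```text
t 0.57 tcp [ 0.2751 -0.6161  0.2307] zang -100.66 tilt 0.06 gap 84.9 F [ 0.2  0.8 -0.4] dq 1.425
turn ay 0.111 rad; shift cm after turn: [  1.76   3.07 -42.34] rows 11.0
```

>>> move_arm(moves=[[0,0.1,0,0,0,0,8.5],[0,0,0,0.16,0.28,-3.85,8.5],[0,0,0,0.16,0.28,-3.85,8.5],[0,0,0,0.16,0.28,-3.85,8.5],[0,0,0,0.16,0.28,-3.85,8.5]])

```text
time: 0.98
tcp_pos: [0.3115, -0.4648, 0.2193]
tool_rot: [0.099, 0.701, -0.7, -0.099]
force: [1.6, 0.2, 0.4]
finger_gap: 0.0855
```

>>> move_arm(moves=[[0,0,0,0.16,0.28,-3.85,8.5],[0,0,0,0.16,0.28,-3.85,8.5],[0,0,0,0.16,0.28,-3.85,8.5],[0,0,0,0.16,0.28,-3.85,8.5],[0,0,0,0.16,0.28,-3.85,8.5]])

```text
time: 1.4
tcp_pos: [0.357, -0.2774, 0.2057]
tool_rot: [0.099, 0.7, -0.7, -0.099]
force: [0.4, 1.1, -0.2]
finger_gap: 0.0851
```

>>> move_arm(moves=[[0,0,0,0.16,0.28,-3.85,8.5],[0,0,0,0.16,0.28,-3.85,8.5],[0,0,0,0,0,0,8.5],[0,0,0,0,0,0,8.5]])

```text
time: 1.73
tcp_pos: [0.3754, -0.2027, 0.2002]
tool_rot: [-0.097, -0.7, 0.7, 0.097]
force: [-0.1, -1.0, 0.5]
finger_gap: 0.0854
```

```bash
python3 plan.py .382 -.206 .2 -107
cat > snap.py <<'E'
import sys;from h import *;from bench import *
n=sys.argv[1];o=get_obs();c=read_camera("wrist");T=wristT(c,o)
np.savez(n+".npz",T=T,**c);cv2.imwrite(f"pics/{n}.png",c["color"][:,:,::-1])
E
python3 snap.py w1
```

```text
t 1.73 tcp [ 0.3754 -0.2027  0.2002] zang -105.82 tilt 0.02 gap 85.4 F [-0.1 -1.   0.5] dq 0.055
turn ay 0.021 rad; shift cm after turn: [-0.72  0.02  0.13] rows 1.0
```

View pics/w1.png

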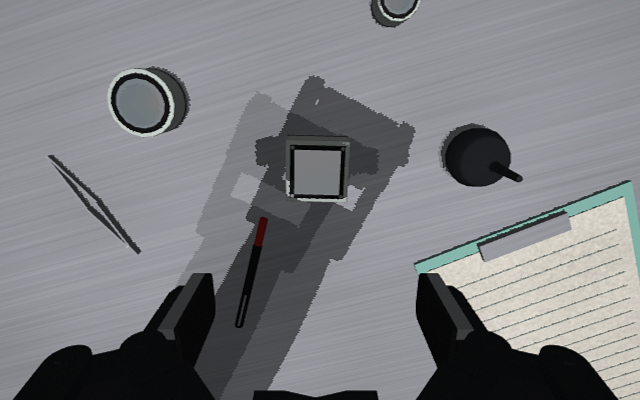

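The large window is at about (319,170) and the large lens at (142,102). I'll measure top faces from depth.

```bash
cat > top.py <<'E'
import sys;from h import *
c=dict(np.load(sys.argv[1]+".npz"));T=c["T"] if "T" in c else np.linalg.inv(c["world_to_cam"])
zlo,zhi=[float(v) for v in sys.argv[2:4]] if len(sys.argv)>3 else (.028,.040)
v,u=np.mgrid[0:400,0:640];d=c["depth"]
P=np.stack([(u-c["cx"])/c["fx"]*d,-(v-c["cy"])/c["fy"]*d,-d],-1)@T[:3,:3].T+T[:3,3]
m=((d>0)&(P[...,2]>zlo)&(P[...,2]<zhi)).astype(np.uint8)
m=cv2.morphologyEx(m,cv2.MORPH_OPEN,np.ones((3,3)))
n,l,s,_=cv2.connectedComponentsWithStats(m)
for i in range(1,n):
    if s[i,4]<150 or s[i,4]>9000:continue
    k=l==i;zm=np.median(P[k][:,2])
    cs,_=cv2.findContours(k.astype(np.uint8),cv2.RETR_EXTERNAL,cv2.CHAIN_APPROX_NONE)
    w=onplane(c,cs[0][:,0]+0.,T,zm)[:,:2]*1e3
    r=cv2.minAreaRect(w.astype(np.float32));cc,rad=cv2.minEnclosingCircle(w.astype(np.float32))
    print("px",np.round([u[k].mean(),v[k].mean()]),"n",s[i,4],"z %.4f"%zm,"rect",np.round(r[0],1),np.round(r[1],1),"ang",round(r[2],1),"circ",np.round(cc,1),"d",round(2*rad,1),"centroid",(P[k][:,:2].mean(0)*1e3).round(1))
E
python3 top.py w1; echo; python3 top.py top0 .024 .044; python3 top.py scene0 .02 .044
```

```text
px [398.   9.] n 736 z 0.0338 rect [ 485.9 -300.5] [32.8 14.4] ang 74.2 circ [ 492.4 -302.4] d 32.8 centroid [ 487.2 -300.6]
px [142. 102.] n 3690 z 0.0340 rect [476.4 -82.5] [56.5 54.5] ang 74.2 circ [476.6 -82.5] d 56.8 centroid [477.  -82.6]
px [469. 152.] n 708 z 0.0345 rect [ 358.5 -339.9] [32.5 49.1] ang 48.8 circ [ 353.3 -345.8] d 49.4 centroid [ 361.5 -337.4]
px [317. 170.] n 3873 z 0.0342 rect [ 380.8 -206.7] [55.2 56.1] ang 72.7 circ [ 380.9 -206.6] d 76.7 centroid [ 381.6 -206.7]

px [582.  78.] n 226 z 0.0349 rect [ 870.  -689.6] [150.9  16.9] ang 2.9 circ [ 870.3 -694.9] d 151.0 centroid [ 867.7 -691.2]
px [189. 104.] n 2046 z 0.0307 rect [802.9 359.9] [ 89.1 179.3] ang 2.0 circ [805.  360.3] d 196.9 centroid [804.2 359.8]
px [354. 224.] n 361 z 0.0357 rect [478.7 -80.2] [51.5 51.5] ang 89.9 circ [478.7 -80.2] d 55.9 centroid [478.8 -80.2]
px [232. 256.] n 184 z 0.0355 rect [396.4 233.6] [35.1 34.9] ang 37.9 circ [397.  232.7] d 42.6 centroid [396.5 233.5]
px [404. 262.] n 493 z 0.0358 rect [ 382.6 -205.2] [57.4 55.6] ang 72.1 circ [ 382.5 -204.8] d 74.0 centroid [ 382.6
[... 765 characters left out ...]
[ 501.9 -299.1] [48.8 32.7] ang 20.0 circ [ 500.7 -296.3] d 49.2 centroid [ 499.7 -299.7]
px [459. 204.] n 267 z 0.0250 rect [501.5 302.9] [43.6 41.4] ang 89.1 circ [500.6 303.7] d 54.2 centroid [501.5 303. ]
px [618. 308.] n 843 z 0.0324 rect [772.6 496.3] [ 22.6 166.4] ang 88.9 circ [772.6 497.6] d 167.6 centroid [775.2 495.8]
px [543. 327.] n 5567 z 0.0306 rect [805.4 358.8] [ 94.7 184.4] ang 1.8 circ [805.8 358.6] d 202.5 centroid [808.6 358.7]
px [ 12. 339.] n 509 z 0.0316 rect [ 815.2 -470.2] [18.7 93.3] ang 89.6 circ [ 815.2 -469.9] d 94.8 centroid [ 814.2 -469.5]
px [207. 397.] n 300 z 0.0361 rect [ 912.5 -158.3] [78. 13.] ang 88.8 circ [ 914.7 -158.3] d 78.0 centroid [ 915.7 -155.2]
```

```bash
cat > tips.py <<'E'
import sys;from h import *
c=dict(np.load(sys.argv[1]+".npz"));d=c["depth"];v,u=np.mgrid[0:400,0:640]
P=np.stack([(u-c["cx"])/c["fx"]*d,-(v-c["cy"])/c["fy"]*d,-d],-1)@c["mount"][:3,:3].T+c["mount"][:3,3]
m=(d>0)&(d<.17)&(v>230)
for s in(u<315,u>315):
    q=P[m&s]*1e3;q=q[(abs(q[:,2])<60)&(q[:,1]>-60)]
    print("y max pct",np.percentile(q[:,1],[50,90,98,99.5,100]).round(1));t=q[q[:,1]>np.percentile(q[:,1],98)-3]
    print(" tip x",t[:,0].min().round(1),t[:,0].max().round(1),"z",t[:,2].min().round(1),t[:,2].max().round(1))
E
python3 tips.py w1; python3 plan.py .381 -.2067 .10 -107.3
```

```text
y max pct [-40.2 -21.3 -15.1 -13.1 -11.7]
 tip x -11.5 11.1 z -48.2 -41.4
y max pct [-39.8 -21.2 -15.1 -13.  -11.6]
 tip x -11.5 10.9 z 42.6 49.8
t 1.78 tcp [ 0.3754 -0.2041  0.2005] zang -105.94 tilt 0.04 gap 85.2 F [-0.2  0.2  0.5] dq 0.039
turn ay 0.024 rad; shift cm after turn: [-0.61 10.05  0.09] rows 3.0
```

>>> move_arm(moves=[[0,0.024,0,0,0,0,8.5],[0,0,0,-0.3,3.4,0.05,8.5],[0,0,0,-0.31,3.4,0.04,8.5],[0,0,0,0,3.2,0,8.5],[0,0,0,0,0,0,8.5]])

```text
time: 2.2
tcp_pos: [0.3768, -0.2054, 0.0944]
tool_rot: [0.104, 0.701, -0.696, -0.112]
force: [-0.9, 0.7, -0.1]
finger_gap: 0.0851
```

```bash
python3 plan.py .381 -.2067 .007 -107.3; python3 snap.py w2;python3 top.py w2
```

```text
t 2.2 tcp [ 0.3768 -0.2054  0.0944] zang -107.64 tilt 0.76 gap 85.1 F [-0.9  0.7 -0.1] dq 0.102
turn ay -0.006 rad; shift cm after turn: [-0.44  8.74  0.  ] rows 3.0
px [ 51. 125.] n 8085 z 0.0340 rect [476.1 -83.1] [56.4 55.4] ang 60.2 circ [476.7 -83.1] d 58.0 centroid [477.1 -83.4]
px [538. 181.] n 1765 z 0.0343 rect [ 359.6 -339.5] [32.  48.8] ang 45.2 circ [ 354.3 -344.8] d 49.4 centroid [ 362.9 -337. ]
px [315. 214.] n 7825 z 0.0343 rect [ 381.5 -206.8] [55.4 56. ] ang 72.5 circ [ 381.1 -206.4] d 76.8 centroid [ 382.3 -207. ]
```

>>> move_arm(moves=[[0,0,0,0,0,0,8.5],[0,0,0,0,0,0,8.5]])

```text
time: 2.42
tcp_pos: [0.3821, -0.2091, 0.1029]
tool_rot: [-0.109, -0.698, 0.7, 0.106]
force: [0.2, 0.3, 0.3]
finger_gap: 0.0853
```

```bash
python3 plan.py .3813 -.2067 .007 -107.4; python3 -c "
from bench import *;print(get_obs()['joint_positions'].round(3))"
```

```text
t 2.42 tcp [ 0.3821 -0.2091  0.1029] zang -107.51 tilt 0.23 gap 85.3 F [0.2 0.3 0.3] dq 0.015
turn ay -0.002 rad; shift cm after turn: [ 0.14  9.59 -0.2 ] rows 3.0
[-0.734 -0.105  2.251 -0.     0.992  1.142]
```

>>> move_arm(moves=[[0,0,0,0.1,3,-0.2,8.5],[0,0,0,0,3,0,8.5],[0,0,0,0,2,0,8.5],[0,0,0,0,0,0,8.5],[0,0,0,0,0,0,8.5]])

```text
time: 2.83
tcp_pos: [0.3812, -0.2058, 0.0217]
tool_rot: [-0.108, -0.699, 0.699, 0.107]
force: [0.8, -0.4, 0.9]
finger_gap: 0.0848
```

```bash
python3 plan.py .3813 -.2067 .007 -107.4;  python3 plan.py .3813 -.2067 .007 -107.4;python3 snap.py w3;python3 plan.py .3813 -.2067 .007 -107.4
```

```text
t 2.83 tcp [ 0.3812 -0.2058  0.0217] zang -107.45 tilt 0.07 gap 84.8 F [ 0.8 -0.4  0.9] dq 0.032
turn ay -0.001 rad; shift cm after turn: [-0.04  1.47  0.09] rows 1.0
t 2.83 tcp [ 0.3812 -0.2058  0.0217] zang -107.45 tilt 0.07 gap 84.8 F [ 0.8 -0.4  0.9] dq 0.032
turn ay -0.001 rad; shift cm after turn: [-0.04  1.47  0.09] rows 1.0
t 2.88 tcp [ 0.382  -0.2064  0.0227] zang -107.44 tilt 0.21 gap 85.1 F [-0.1 -0.7  0.1] dq 0.018
turn ay -0.001 rad; shift cm after turn: [0.06 1.57 0.05] rows 1.0
```

View pics/w3.png

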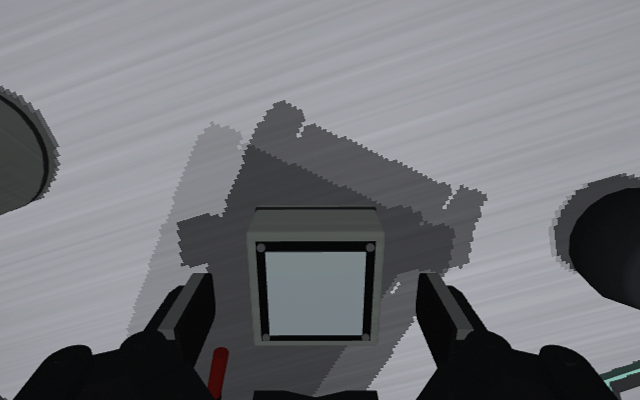

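The window is centred between the fingers (column 315). I'll lower and grip.

>>> move_arm(moves=[[0,0,0,0,1.5,0.05,8.5],[0,0,0,0,0,0,8.5],[0,0,0,0,0,0,5.2],[0,0,0,0,0,0,5.2],[0,0,0,0,0,0,5.2]], newtons=40)

```text
time: 3.3
tcp_pos: [0.3815, -0.2063, 0.0072]
tool_rot: [-0.108, -0.698, 0.699, 0.106]
force: [1.2, -1.0, -1.0]
finger_gap: 0.0554
```

>>> move_arm(moves=[[0,0,0,0,0,0,5.2],[0,0,0,0,0,0,5.2],[0,0,0,0,0,0,5.2],[0,0,0,0,0,0,5.2]])

```text
time: 3.63
tcp_pos: [0.3815, -0.2063, 0.0072]
tool_rot: [-0.108, -0.698, 0.699, 0.106]
force: [-1.0, 0.7, 7.5]
finger_gap: 0.0554
```

```bash
python3 plan.py .3813 -.2067 .007 -107.4;python3 snap.py w4
```

```text
t 3.63 tcp [ 0.3815 -0.2063  0.0072] zang -107.43 tilt 0.14 gap 55.4 F [-1.   0.7  7.5] dq 0.001
turn ay -0.000 rad; shift cm after turn: [0.01 0.02 0.04] rows 1.0
```

View pics/w4.png

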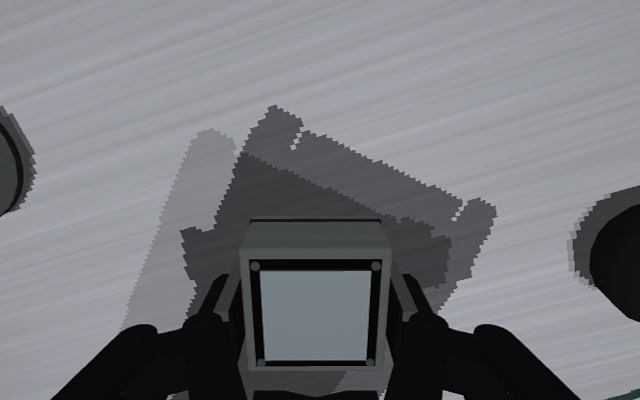

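>>> move_arm(moves=[[0,0,0,0,-2,0,5.2],[0,0,0,0,-4,0,5.2],[0,0,0,0,-4,0,5.2],[0,-0.09,0,0,-2,0,5.2],[0,-0.09,0,0,-1,0,5.2]])

```text
time: 4.1
tcp_pos: [0.3821, -0.2068, 0.1399]
tool_rot: [-0.044, -0.704, 0.708, 0.04]
force: [0.0, 0.5, -1.5]
finger_gap: 0.055
```

```bash
python3 plan.py .55 -.268 .14 -96.8
```

```text
t 4.1 tcp [ 0.3821 -0.2068  0.1399] zang -96.86 tilt 0.44 gap 55.0 F [ 0.   0.5 -1.5] dq 1.075
turn ay -0.001 rad; shift cm after turn: [-1.74e+01 -1.00e-02  4.08e+00] rows 5.0
```

>>> move_arm(moves=[[0,0,0,-3.5,0,0.8,5.2],[0,0,0,-3.5,0,0.8,5.2],[0,0,0,-3.5,0,0.8,5.2],[0,0,0,-3.5,0,0.8,5.2],[0,0,0,-3.4,0,0.8,5.2]])

```text
time: 4.52
tcp_pos: [0.5493, -0.2668, 0.1352]
tool_rot: [0.044, 0.706, -0.706, -0.044]
force: [0.7, 0.0, -1.8]
finger_gap: 0.0551
```

>>> move_arm(moves=[[0,0,0,0,0,0,5.2],[0,0,0,0,0,0,5.2],[0,0,0,0,0,0,5.2]])

```text
time: 4.77
tcp_pos: [0.5472, -0.2661, 0.1346]
tool_rot: [0.043, 0.706, -0.705, -0.045]
force: [-0.2, 0.9, -2.4]
finger_gap: 0.0551
```

```bash
python3 plan.py .55 -.268 .14 -96.8;python3 snap.py w5
cat > tray.py <<'E'
import sys;from h import *
c=dict(np.load(sys.argv[1]+".npz"));T=c["T"]
hsv=cv2.cvtColor(c["color"],cv2.COLOR_RGB2HSV)
m=cv2.inRange(hsv,(80,120,40),(95,255,255))
cs,hi=cv2.findContours(m,cv2.RETR_CCOMP,cv2.CHAIN_APPROX_NONE)
for k,h in zip(cs,hi[0]):
    if cv2.contourArea(k)<1000:continue
    w=onplane(c,k[:,0]+0.,T,.012)[:,:2]*1e3;w=w.astype(np.float32)
    r=cv2.minAreaRect(w);cc,rad=cv2.minEnclosingCircle(w)
    print("outer" if h[3]<0 else "hole",k[:,0].mean(0).round(),"area px",cv2.contourArea(k),"rect",np.round(r[0],1),np.round(r[1],1),round(r[2],1),"circ",np.round(cc,1),round(2*rad,1))
E
python3 tray.py w5; python3 top.py w5 .006 .018
```

```text
t 4.77 tcp [ 0.5472 -0.2661  0.1346] zang -97.1 tilt 0.15 gap 55.1 F [-0.2  0.9 -2.4] dq 0.03
turn ay -0.005 rad; shift cm after turn: [-0.3  -0.54  0.16] rows 1.0
outer [76. 99.] area px 10423.5 rect [ 635.5 -103.8] [75.5 69.5] 89.9 circ [ 635.2 -102.9] 100.1
hole [71. 99.] area px 3523.5 rect [ 635.4 -104.2] [46.4 48.1] 82.9 circ [ 635.5 -102.9] 49.8
outer [306.  74.] area px 17970.5 rect [ 630.  -270.6] [91.3 91.5] 83.3 circ [ 630.  -270.7] 128.7
hole [306.  76.] area px 10629.5 rect [ 629.9 -270.6] [71.3 70.4] 83.4 circ [ 630.1 -270.6] 97.7
px [306.  71.] n 7506 z 0.0110 rect [ 630.  -270.9] [92. 92.] ang 83.3 circ [ 629.9 -270.7] d 129.1 centroid [ 634.3 -271.1]
px [70. 98.] n 6647 z 0.0110 rect [ 635.4 -101.9] [73. 70.] ang 89.9 circ [ 635.2 -101.7] d 99.7 centroid [ 637.6 -101.3]
px [126. 279.] n 628 z 0.0118 rect [489.  -96.6] [54.4 25.5] ang 38.1 circ [482.  -87.7] d 54.4 centroid [490.8 -98.5]
```

View pics/w5.png

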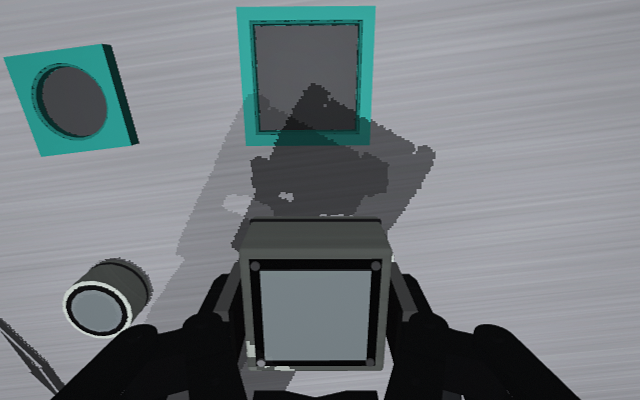

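Tray (large square) at (306,76) → (630,-270.6), angle -96.65.

```bash
python3 plan.py .630 -.2706 .04 -96.65
```

```text
t 4.82 tcp [ 0.5469 -0.266   0.1349] zang -97.12 tilt 0.12 gap 55.3 F [ 0.1  0.6 -1.8] dq 0.019
turn ay -0.008 rad; shift cm after turn: [-8.31  9.49 -0.51] rows 4.0
```

>>> move_arm(moves=[[0,-0.008,0,-2.8,0,-0.25,5.2],[0,0,0,-2.8,0.5,-0.25,5.2],[0,0,0,-2.7,3,0,5.2],[0,0,0,0,3,0,5.2],[0,0,0,0,2.5,0,5.2]])

```text
time: 5.23
tcp_pos: [0.631, -0.2711, 0.0447]
tool_rot: [-0.041, -0.706, 0.706, 0.041]
force: [-1.0, 0.1, -2.4]
finger_gap: 0.055
```

>>> move_arm(moves=[[0,0,0,0,0,0,5.2],[0,0,0,0,0,0,5.2],[0,0,0,0,0,0,5.2]])

```text
time: 5.48
tcp_pos: [0.6314, -0.2721, 0.0476]
tool_rot: [-0.042, -0.705, 0.706, 0.04]
force: [0.2, 0.5, -1.5]
finger_gap: 0.0552
```

```bash
python3 plan.py .630 -.2706 .0112 -96.65
```

```text
t 5.48 tcp [ 0.6314 -0.2721  0.0476] zang -96.68 tilt 0.14 gap 55.2 F [ 0.2  0.5 -1.5] dq 0.032
turn ay -0.000 rad; shift cm after turn: [ 0.15  3.64 -0.13] rows 1.0
```

>>> move_arm(moves=[[0,0,0,0.15,1.2,-0.13,5.2],[0,0,0,0,0.8,0,5.2],[0,0,0,0,0.5,0,5.2],[0,0,0,0,0.4,0,5.2],[0,0,0,0,0.3,0,5.2]])

```text
time: 5.9
tcp_pos: [0.6294, -0.27, 0.0128]
tool_rot: [0.041, 0.706, -0.706, -0.041]
force: [-0.3, -0.1, -1.6]
finger_gap: 0.0555
```

>>> move_arm(moves=[[0,0,0,0,0.1,0,5.2],[0,0,0,0,0,0,5.2],[0,0,0,0,0,0,5.2]])

```text
time: 6.15
tcp_pos: [0.63, -0.2702, 0.0127]
tool_rot: [-0.041, -0.706, 0.706, 0.041]
force: [-0.2, 0.4, -2.2]
finger_gap: 0.0553
```

```bash
python3 plan.py .630 -.2706 .0112 -96.65
```

```text
t 6.15 tcp [ 0.63   -0.2702  0.0127] zang -96.66 tilt 0.02 gap 55.3 F [-0.2  0.4 -2.2] dq 0.004
turn ay -0.000 rad; shift cm after turn: [-0.01  0.15  0.04] rows 1.0
```

>>> move_arm(moves=[[0,0,0,0,0.1,0,5.2],[0,0,0,0,0,0,5.2],[0,0,0,0,0,0,5.2]])

```text
time: 6.4
tcp_pos: [0.6299, -0.2702, 0.0117]
tool_rot: [-0.041, -0.706, 0.706, 0.041]
force: [-0.3, 0.3, -1.8]
finger_gap: 0.0554
```

>>> move_arm(moves=[[0,0,0,0,0.06,0,5.2],[0,0,0,0,0,0,5.2],[0,0,0,0,0,0,5.2]])

```text
time: 6.65
tcp_pos: [0.63, -0.2703, 0.0114]
tool_rot: [-0.041, -0.706, 0.706, 0.041]
force: [-0.7, -0.3, 0.1]
finger_gap: 0.055
```

Force came up from -2 to 0.1 N, so it has touched the floor. Releasing slowly, then lifting.

>>> move_arm(moves=[[0,0,0,0,0.03,0,5.2],[0,0,0,0,0,0,5.7],[0,0,0,0,0,0,6.2],[0,0,0,0,0,0,7],[0,0,0,0,0,0,8]])

```text
time: 7.07
tcp_pos: [0.6298, -0.2702, 0.0107]
tool_rot: [-0.041, -0.706, 0.706, 0.041]
force: [0.6, 0.2, -0.5]
finger_gap: 0.0794
```

>>> move_arm(moves=[[0,0,0,0,0,0,8.5],[0,0,0,0,0,0,8.5],[0,0,0,0,-2,0,8.5],[0,0,0,0,-4,0,8.5],[0,0,0,0,-4,0,8.5]])

```text
time: 7.48
tcp_pos: [0.6281, -0.2692, 0.1089]
tool_rot: [0.039, 0.707, -0.705, -0.043]
force: [0.0, -0.6, 0.1]
finger_gap: 0.0852
```

```bash
python3 plan.py .46 -.3 .15 -96.65; python3 snap.py w6; python3 top.py w6; python3 tray.py w6
```

```text
t 7.48 tcp [ 0.6281 -0.2692  0.1089] zang -96.66 tilt 0.33 gap 85.2 F [ 0.  -0.6  0.1] dq 0.758
turn ay -0.000 rad; shift cm after turn: [16.34 -4.11  5.01] rows 5.0
px [317. 211.] n 7142 z 0.0382 rect [ 630.2 -271.1] [55.3 57.2] ang 83.4 circ [ 630.1 -271. ] d 77.6 centroid [ 631.3 -271.3]
px [379. 366.] n 1319 z 0.0338 rect [ 498.1 -303.7] [32.3 36. ] ang 85.6 circ [ 498.2 -303.3] d 37.0 centroid [ 498.3 -303.6]
outer [ 85. 213.] area px 9430.5 rect [ 636.6 -104.3] [76.2 71.2] 89.9 circ [ 636.2 -104.3] 101.9
hole [ 80. 214.] area px 3121.0 rect [ 637.8 -104.5] [49.1 44.9] 34.2 circ [ 636.6 -102.8] 50.1
outer [314. 191.] area px 16074.0 rect [ 630.9 -270.7] [91.4 92.8] 83.3 circ [ 630.7 -270.7] 128.1
hole [316. 199.] area px 10370.0 rect [ 627.2 -270.1] [70.7 80.2] 83.4 circ [ 628.4 -270.1] 102.6
```

View pics/w6.png

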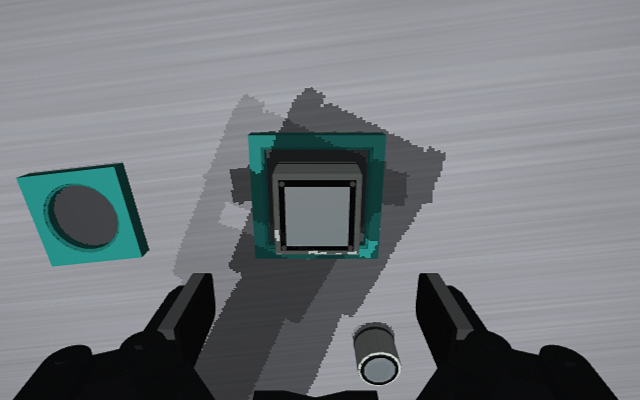

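Large window is seated (z 38 mm, centred within 1 mm). Next is the small lens, near (497,-302).

>>> move_arm(moves=[[0,0,0,3.2,-0.5,0.9,8.5],[0,0,0,3.2,0,0.9,8.5],[0,0,0,3.2,0,0.9,8.5],[0,0,0,3.1,0,0.9,8.5],[0,0,0,0,0,0,8.5]])

```text
time: 7.95
tcp_pos: [0.4946, -0.2908, 0.1143]
tool_rot: [0.04, 0.706, -0.705, -0.043]
force: [0.7, -0.1, 0.1]
finger_gap: 0.0849
```

>>> move_arm(moves=[[0,0,0,0,0,0,8.5],[0,0,0,0,0,0,8.5]])

```text
time: 8.12
tcp_pos: [0.5, -0.2916, 0.1162]
tool_rot: [-0.042, -0.706, 0.706, 0.041]
force: [-0.2, 0.0, 0.2]
finger_gap: 0.0851
```

```bash
python3 snap.py w7; python3 top.py w7;python3 plan.py .497 -.302 .01 -96.65
```

```text
px [251.  28.] n 5222 z 0.0382 rect [ 613.8 -269.6] [55.6 27.7] ang 83.3 circ [ 614.4 -269.7] d 61.2 centroid [ 613.9 -269.8]
px [333. 214.] n 1856 z 0.0339 rect [ 496.4 -303.7] [32.3 34.5] ang 85.5 circ [ 496.4 -303.6] d 34.8 centroid [ 496.6 -303.7]
px [ 31. 272.] n 4001 z 0.0340 rect [476.1 -88.6] [47.3 57.9] ang 67.3 circ [477.3 -84.8] d 59.4 centroid [477.8 -86.8]
px [402. 361.] n 998 z 0.0341 rect [ 365.2 -345.2] [32.1 48.5] ang 15.4 circ [ 357.  -347.3] d 49.2 centroid [ 367.9 -345.2]
t 8.17 tcp [ 0.5005 -0.2915  0.1162] zang -96.65 tilt 0.1 gap 85.0 F [ 0.2 -0.2  0.9] dq 0.012
turn ay 0.000 rad; shift cm after turn: [ 0.22 10.62  1.08] rows 3.0
```

View pics/w7.png

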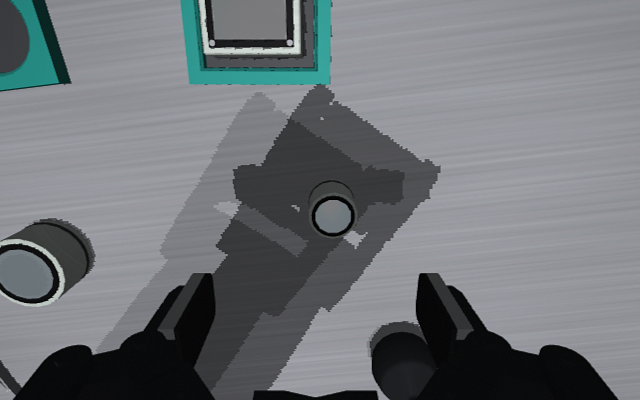

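>>> move_arm(moves=[[0,0,0,0.14,0.5,0.6,8.5],[0,0,0,0.13,1.1,0.65,8.5],[0,0,0,0,3,0,8.5],[0,0,0,0,3,0,8.5],[0,0,0,0,0,0,8.5]])

```text
time: 8.58
tcp_pos: [0.4915, -0.3003, 0.0322]
tool_rot: [0.037, 0.709, -0.703, -0.045]
force: [-1.7, 1.5, -0.7]
finger_gap: 0.0849
```

>>> move_arm(moves=[[0,0,0,0,0,0,8.5],[0,0,0,0,0,0,8.5]])

```text
time: 8.75
tcp_pos: [0.496, -0.3038, 0.0401]
tool_rot: [-0.041, -0.706, 0.706, 0.041]
force: [1.1, 0.2, 0.4]
finger_gap: 0.0852
```

```bash
python3 snap.py w8; python3 top.py w8;python3 plan.py .4964 -.3036 .01 -96.65
```

```text
px [184.  18.] n 5542 z 0.0375 rect [ 605.5 -269.1] [56.5 11.7] ang 83.4 circ [ 605.6 -269.1] d 57.2 centroid [ 605.5 -269.2]
px [314. 266.] n 3686 z 0.0339 rect [ 496.8 -304. ] [32.6 34.9] ang 81.5 circ [ 496.9 -303.9] d 35.3 centroid [ 497.2 -303.9]
t 8.8 tcp [ 0.4965 -0.3043  0.0412] zang -96.65 tilt 0.16 gap 85.2 F [-0.4 -1.1  0.6] dq 0.019
turn ay 0.000 rad; shift cm after turn: [ 0.02  3.12 -0.07] rows 1.0
```

View pics/w8.png

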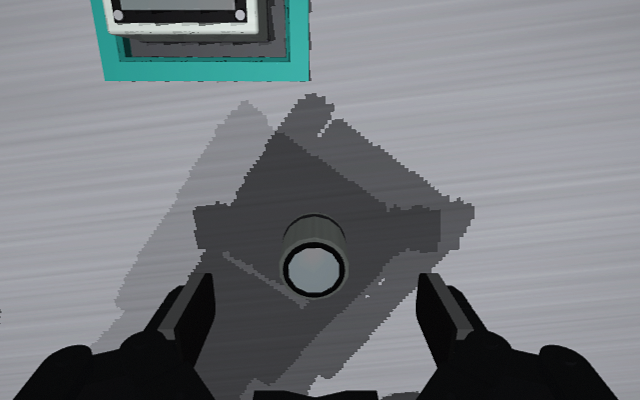

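>>> move_arm(moves=[[0,0,0,0,1.6,0,8.5],[0,0,0,0,1.5,0,8.5],[0,0,0,0,0,0,8.5],[0,0,0,0,0,0,3],[0,0,0,0,0,0,3]], newtons=30)

```text
time: 9.22
tcp_pos: [0.4964, -0.3041, 0.0105]
tool_rot: [-0.042, -0.705, 0.707, 0.04]
force: [0.9, -0.3, 0.3]
finger_gap: 0.0637
```

>>> move_arm(moves=[[0,0,0,0,0,0,3],[0,0,0,0,0,0,3],[0,0,0,0,0,0,3],[0,0,0,0,0,0,3],[0,0,0,0,0,0,3]])

```text
time: 9.63
tcp_pos: [0.4962, -0.304, 0.0101]
tool_rot: [-0.042, -0.705, 0.706, 0.04]
force: [-0.6, 1.0, 5.8]
finger_gap: 0.0329
```

```bash
python3 snap.py w9; python3 tips.py w9;python3 plan.py .56 -.15 .13 -90
```

```text
y max pct [-27.1  10.7  11.5  11.9  12.6]
 tip x -17.8 -2.4 z -60.0 0.0
y max pct [-27.7  10.8  11.6  12.   13.2]
 tip x -17.9 -3.4 z 1.0 60.0
t 9.68 tcp [ 0.4962 -0.304   0.0101] zang -96.65 tilt 0.13 gap 32.9 F [-0.4  0.2  6.1] dq 0.003
turn ay -0.116 rad; shift cm after turn: [ -6.38 -11.99 -15.4 ] rows 6.0
```

View pics/w9.png

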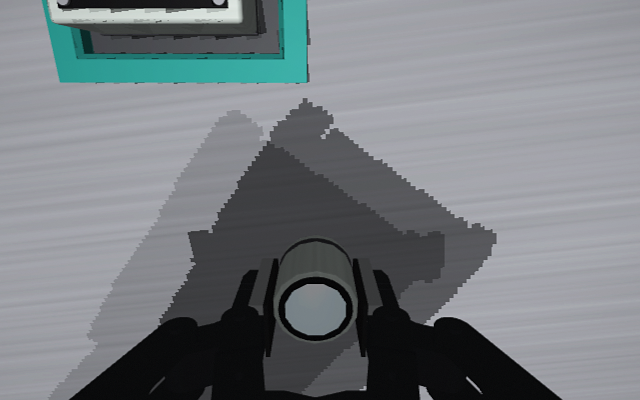

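>>> move_arm(moves=[[0,0,0,0,-2,0,3],[0,0,0,0,-4,0,3],[0,0,0,0,-4,0,3],[0,-0.116,0,0,-2,0,3],[0,0,0,-1,0,-3.8,3]])

```text
time: 10.1
tcp_pos: [0.5081, -0.2723, 0.136]
tool_rot: [-0.004, -0.703, 0.711, -0.003]
force: [1.6, 0.7, 0.4]
finger_gap: 0.0329
```

>>> move_arm(moves=[[0,0,0,-1,0,-3.9,3],[0,0,0,-1,0,-3.9,3],[0,0,0,-1,0,-3.9,3],[0,0,0,-1,0,-3.9,3],[0,0,0,0,0,0,3]])

```text
time: 10.52
tcp_pos: [0.5455, -0.103, 0.1279]
tool_rot: [-0.002, 0.708, -0.706, 0.002]
force: [-0.5, 0.9, -0.9]
finger_gap: 0.0328
```

>>> move_arm(moves=[[0,0,0,0,0,0,3],[0,0,0,0,0,0,3]])

```text
time: 10.68
tcp_pos: [0.5451, -0.1093, 0.1282]
tool_rot: [0.001, -0.707, 0.707, 0.0]
force: [0.1, -0.8, -0.3]
finger_gap: 0.0329
```

```bash
python3 snap.py w10; python3 tray.py w10;python3 top.py w10;python3 plan.py .6354 -.1032 .05 -90
```

```text
outer [301.  64.] area px 11153.0 rect [ 635.6 -100.3] [69.3 69.5] 0.1 circ [ 635.4 -100.3] 97.3
hole [301.  67.] area px 4281.5 rect [ 635.2 -100.4] [48.2 48.5] 44.1 circ [ 635.  -100.5] 49.3
outer [534.  68.] area px 6573.5 rect [ 630.2 -267.5] [96.2 91.6] 83.3 circ [ 628.9 -267.8] 129.4
outer [51. 84.] area px 5168.5 rect [629.   78.7] [65.9 91.6] 83.5 circ [629.2  81.9] 108.7
px [573.  76.] n 8959 z 0.0381 rect [ 628.7 -267.3] [60.1 55.4] ang 83.4 circ [ 628.6 -267.5] d 79.3 centroid [ 629.9 -267.5]
px [587. 394.] n 492 z 0.0325 rect [ 373.2 -345.1] [14.6 41.6] ang 0.1 circ [ 367.6 -345.1] d 41.7 centroid [ 371.9 -344.4]
t 10.73 tcp [ 0.5451 -0.11    0.1283] zang -90.04 tilt 0.03 gap 32.9 F [ 0.   0.3 -0.6] dq 0.018
turn ay -0.001 rad; shift cm after turn: [-9.03  7.83 -0.68] rows 3.0
```

View pics/w10.png

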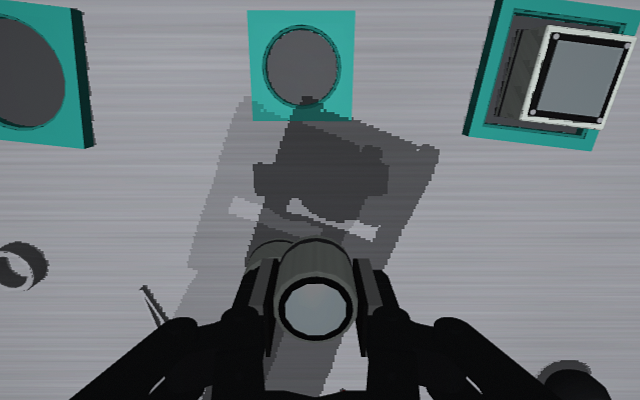

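>>> move_arm(moves=[[0,0,0,-3,0,-0.3,3],[0,0,0,-3,0.5,-0.3,3],[0,0,0,-3,3,-0.35,3],[0,0,0,0,3,0,3],[0,0,0,0,1.5,0,3]])

```text
time: 11.15
tcp_pos: [0.6335, -0.1012, 0.0452]
tool_rot: [-0.001, 0.708, -0.707, -0.002]
force: [-1.1, 0.6, -2.1]
finger_gap: 0.0331
```

>>> move_arm(moves=[[0,0,0,0,0,0,3],[0,0,0,0,0,0,3],[0,0,0,0,0,0,3]])

```text
time: 11.4
tcp_pos: [0.635, -0.101, 0.0508]
tool_rot: [-0.001, -0.707, 0.707, -0.0]
force: [0.5, 1.1, -0.3]
finger_gap: 0.0326
```

```bash
python3 plan.py .6353 -.1004 .0141 -90
```

```text
t 11.4 tcp [ 0.635  -0.101   0.0508] zang -90.09 tilt 0.11 gap 32.6 F [ 0.5  1.1 -0.3] dq 0.022
turn ay -0.002 rad; shift cm after turn: [-0.03  3.67 -0.06] rows 1.0
```

>>> move_arm(moves=[[0,0,0,0,1.3,0,3],[0,0,0,0,0.9,0,3],[0,0,0,0,0.6,0,3],[0,0,0,0,0.4,0,3],[0,0,0,0,0.2,0,3]])

```text
time: 11.82
tcp_pos: [0.634, -0.0996, 0.0142]
tool_rot: [-0.001, 0.707, -0.707, -0.001]
force: [0.5, -0.9, 0.3]
finger_gap: 0.0329
```

>>> move_arm(moves=[[0,0,0,0,0.1,0,3],[0,0,0,0,0,0,3],[0,0,0,0,0,0,3]])

```text
time: 12.07
tcp_pos: [0.6351, -0.0999, 0.0145]
tool_rot: [-0.0, -0.707, 0.707, -0.0]
force: [-0.2, -0.1, 0.3]
finger_gap: 0.0329
```

>>> move_arm(moves=[[0,0,0,0,0.1,0,3],[0,0,0,0,0,0,3],[0,0,0,0,0,0,3]])

```text
time: 12.32
tcp_pos: [0.6353, -0.1, 0.0141]
tool_rot: [-0.0, -0.707, 0.707, -0.0]
force: [0.4, 0.1, 3.9]
finger_gap: 0.0329
```

Contact at 3.9 N at the expected height, so I'll release. Next is the large lens.

>>> move_arm(moves=[[0,0,0,0,0,0,3.3],[0,0,0,0,0,0,3.8],[0,0,0,0,0,0,4.5],[0,0,0,0,0,0,6],[0,0,0,0,0,0,8]])

```text
time: 12.73
tcp_pos: [0.6344, -0.0998, 0.0128]
tool_rot: [-0.0, 0.707, -0.707, -0.0]
force: [-1.0, -0.0, -0.2]
finger_gap: 0.0676
```

>>> move_arm(moves=[[0,0,0,0,0,0,8.5],[0,0,0,0,0,0,8.5],[0,0,0,0,-2,0,8.5],[0,0,0,0,-4,0,8.5],[0,0,0,0,-4,0,8.5]])

```text
time: 13.15
tcp_pos: [0.6329, -0.0993, 0.1118]
tool_rot: [-0.002, 0.708, -0.706, -0.002]
force: [0.7, -1.1, 1.0]
finger_gap: 0.0848
```

```bash
python3 plan.py .477 -.081 .12 -90; python3 snap.py w11; python3 top.py w11; python3 tray.py w11
```

```text
t 13.15 tcp [ 0.6329 -0.0993  0.1118] zang -90.02 tilt 0.32 gap 84.8 F [ 0.7 -1.1  1. ] dq 0.802
turn ay -0.000 rad; shift cm after turn: [15.59 -0.82 -1.83] rows 4.0
px [574. 217.] n 7432 z 0.0380 rect [ 630.5 -266.7] [61.3 57. ] ang 83.4 circ [ 630.1 -266.8] d 81.9 centroid [ 631.5 -267.2]
px [317. 210.] n 2026 z 0.0379 rect [ 636.1 -100.9] [34.4 32.3] ang 0.0 circ [ 636. -101.] d 35.4 centroid [ 636.3 -100.8]
px [294. 379.] n 1673 z 0.0336 rect [493.2 -83.4] [54.8 31.5] ang 80.5 circ [482.2 -81.5] d 54.8 centroid [491.7 -82.9]
outer [316. 194.] area px 9200.0 rect [ 636.8 -100.3] [71.1 69.5] 0.0 circ [ 636.3 -100.3] 97.9
hole [316. 198.] area px 3837.0 rect [634.5 -98.9] [48.7 55.2] 68.1 circ [ 633.5 -100. ] 56.4
outer [ 58. 202.] area px 6911.0 rect [632.   89.6] [87.2 94.5] 83.6 circ [631.9  90. ] 127.4
outer [541. 197.] area px 5309.5 rect [ 631.1 -266.9] [97.5 92.4] 83.3 circ [ 631.4 -267. ] 133.0
```

View pics/w11.png

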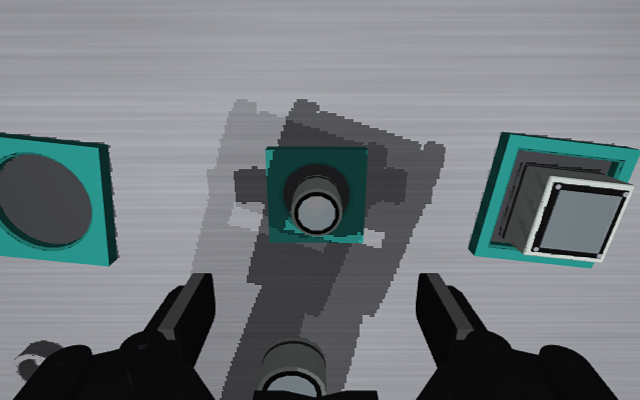

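>>> move_arm(moves=[[0,0,0,3.9,-0.6,-0.45,8.5],[0,0,0,3.9,0,-0.45,8.5],[0,0,0,3.9,0,-0.45,8.5],[0,0,0,3.9,0,-0.45,8.5],[0,0,0,0,0,0,8.5]])

```text
time: 13.62
tcp_pos: [0.4696, -0.0787, 0.1149]
tool_rot: [-0.004, 0.709, -0.706, -0.004]
force: [-0.4, 0.1, -2.0]
finger_gap: 0.0852
```

>>> move_arm(moves=[[0,0,0,0,0,0,8.5],[0,0,0,0,0,0,8.5],[0,0,0,0,0,0,8.5]])

```text
time: 13.87
tcp_pos: [0.4806, -0.0825, 0.1204]
tool_rot: [-0.001, -0.707, 0.707, -0.001]
force: [0.4, 0.2, 0.5]
finger_gap: 0.085
```

```bash
python3 snap.py w12; python3 top.py w12; python3 plan.py .4765 -.082 .007 -90
```

```text
px [615.   5.] n 628 z 0.0361 rect [ 602.7 -250.4] [ 7. 32.] ang 0.0 circ [ 602.7 -250.4] d 32.6 centroid [ 603.7 -252.6]
px [312. 212.] n 4854 z 0.0340 rect [477.6 -81. ] [54.7 55.4] ang 90.0 circ [477.7 -80.6] d 56.4 centroid [478.6 -80.9]
px [625. 356.] n 825 z 0.0336 rect [ 355.3 -328.6] [20.9 48.3] ang 89.0 circ [ 355.2 -335.6] d 48.8 centroid [ 356.2 -328.8]
t 13.92 tcp [ 0.4806 -0.0825  0.1203] zang -90.01 tilt 0.15 gap 85.0 F [ 0.3  1.  -0.8] dq 0.008
turn ay -0.000 rad; shift cm after turn: [ 0.41 11.33 -0.05] rows 3.0
```

View pics/w12.png

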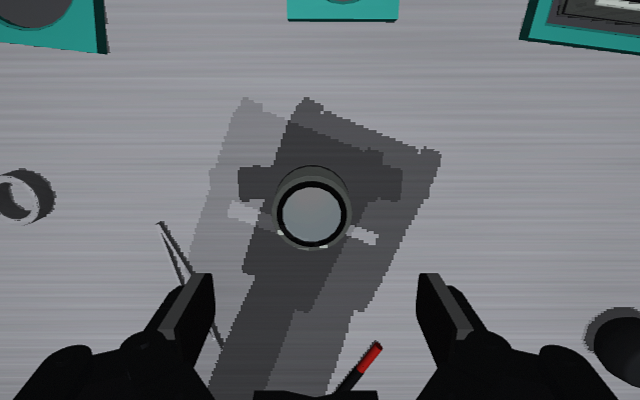

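>>> move_arm(moves=[[0,0,0,0.32,2,-0.16,8.5],[0,0,0,0,3,0,8.5],[0,0,0,0,3,0,8.5],[0,0,0,0,0,0,8.5],[0,0,0,0,0,0,8.5]])

```text
time: 14.33
tcp_pos: [0.4752, -0.08, 0.0381]
tool_rot: [-0.001, 0.708, -0.707, -0.001]
force: [0.6, -0.5, 0.6]
finger_gap: 0.085
```

```bash
python3 snap.py w13; python3 top.py w13; python3 plan.py .4774 -.0809 .007 -90
```

```text
t 14.38 tcp [ 0.4766 -0.0806  0.0398] zang -90.0 tilt 0.01 gap 84.7 F [-0.2 -0.8  0.9] dq 0.039
turn ay -0.000 rad; shift cm after turn: [-0.08  3.28  0.03] rows 1.0
```

>>> move_arm(moves=[[0,0,0,0,1.7,0,8.5],[0,0,0,0,1.6,0,8.5],[0,0,0,0,0,0,8.5],[0,0,0,0,0,0,8.5],[0,0,0,0,0,0,5.2]], newtons=40)

```text
time: 14.8
tcp_pos: [0.4773, -0.0809, 0.0083]
tool_rot: [-0.001, -0.707, 0.708, -0.001]
force: [0.1, -0.0, -0.0]
finger_gap: 0.0747
```

>>> move_arm(moves=[[0,0,0,0,0,0,5.2],[0,0,0,0,0,0,5.2],[0,0,0,0,0,0,5.2],[0,0,0,0,0,0,5.2],[0,0,0,0,0,0,5.2]])

```text
time: 15.22
tcp_pos: [0.4771, -0.0807, 0.0082]
tool_rot: [-0.001, -0.707, 0.708, -0.001]
force: [-1.1, 0.6, 5.7]
finger_gap: 0.0546
```

```bash
python3 snap.py w14; python3 plan.py .55 .099 .13 -96.5
```

```text
t 15.27 tcp [ 0.4771 -0.0807  0.0082] zang -90.01 tilt 0.18 gap 55.2 F [-1.2  0.3  5.7] dq 0.002
turn ay 0.113 rad; shift cm after turn: [ -5.21 -12.18 -18.69] rows 6.0
```

View pics/w14.png

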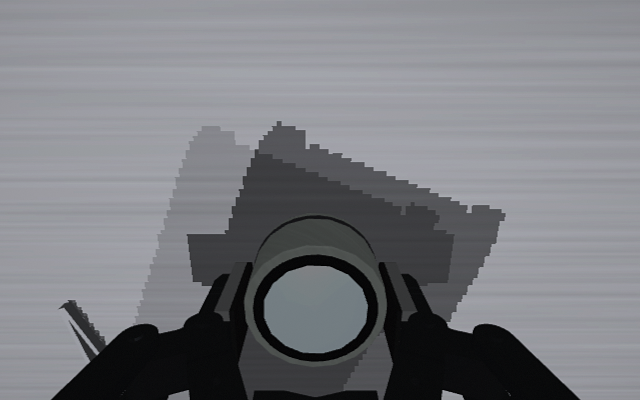

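>>> move_arm(moves=[[0,0,0,0,-2,0,5.2],[0,0,0,0,-4,0,5.2],[0,0,0,0,-4,0,5.2],[0,0,0,-1.4,-2,-3,5.2],[0,0,0,-1.4,0,-3.8,5.2]])

```text
time: 15.68
tcp_pos: [0.5081, -0.0143, 0.1335]
tool_rot: [-0.006, -0.706, 0.708, -0.003]
force: [1.3, -0.3, -1.7]
finger_gap: 0.0547
```

>>> move_arm(moves=[[0,0,0,-1.5,0,-3.8,5.2],[0,0,0,-1.5,0,-3.8,5.2],[0,0,0,-1.5,0,-3.6,5.2],[0,0,0,0,0,0,5.2],[0,0,0,0,0,0,5.2]])

```text
time: 16.1
tcp_pos: [0.5485, 0.1016, 0.1262]
tool_rot: [0.001, -0.707, 0.707, -0.001]
force: [0.5, 0.2, -1.5]
finger_gap: 0.0548
```

>>> move_arm(moves=[[0,0,0,0,0,0,5.2],[0,0,0,0,0,0,5.2]])

```text
time: 16.27
tcp_pos: [0.5479, 0.0989, 0.1259]
tool_rot: [-0.0, -0.707, 0.707, 0.001]
force: [-0.1, -0.8, -2.5]
finger_gap: 0.0549
```

```bash
python3 snap.py w15; python3 tray.py w15;python3 plan.py .633 .099 .05 -90
```

```text
outer [585.  75.] area px 5274.5 rect [635.7 -93.5] [71.5 69.2] 89.9 circ [634.9 -93.9] 97.7
outer [69. 73.] area px 11051.0 rect [631.8 273.5] [69.9 75.7] 13.7 circ [629.6 273.3] 98.0
hole [46. 77.] area px 5412.5 rect [631.1 274.8] [49.9 50.3] 13.8 circ [631.3 274.6] 69.2
outer [314.  73.] area px 19136.5 rect [631.2  98.9] [91.4 91.6] 83.6 circ [631.2  99. ] 128.3
hole [314.  76.] area px 8810.0 rect [631.1  98.8] [69.3 70. ] 41.5 circ [631.6  99.1] 70.9
t 16.32 tcp [0.548  0.0986 0.126 ] zang -90.1 tilt 0.04 gap 54.5 F [-0.  -0.1 -2.2] dq 0.005
turn ay -0.002 rad; shift cm after turn: [-8.5   7.6  -0.04] rows 3.0
```

View pics/w15.png

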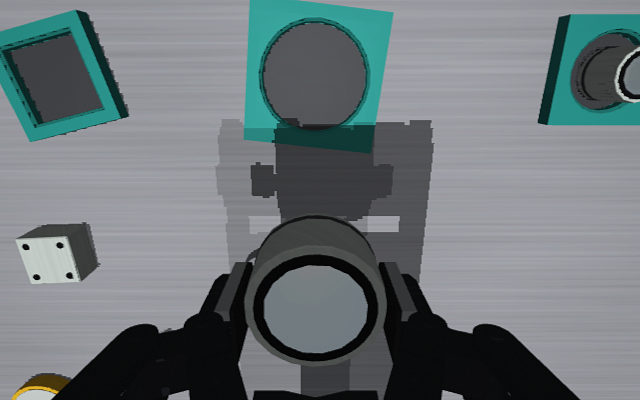

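>>> move_arm(moves=[[0,0,0,-2.8,0,0,5.2],[0,0,0,-2.8,0.5,0,5.2],[0,0,0,-2.7,3,-0.05,5.2],[0,0,0,0,3,0,5.2],[0,0,0,0,1.3,0,5.2]])

```text
time: 16.73
tcp_pos: [0.63, 0.0985, 0.0442]
tool_rot: [0.001, -0.707, 0.707, 0.003]
force: [-1.9, -0.7, -2.5]
finger_gap: 0.0547
```

>>> move_arm(moves=[[0,0,0,0,0,0,5.2],[0,0,0,0,0,0,5.2],[0,0,0,0,0,0,5.2]])

```text
time: 16.98
tcp_pos: [0.6321, 0.0998, 0.05]
tool_rot: [0.001, 0.707, -0.707, 0.001]
force: [1.4, -0.6, -1.0]
finger_gap: 0.0548
```

```bash
python3 plan.py .6312 .099 .0122 -90
```

```text
t 16.98 tcp [0.6321 0.0998 0.05  ] zang -90.04 tilt 0.13 gap 54.8 F [ 1.4 -0.6 -1. ] dq 0.019
turn ay -0.001 rad; shift cm after turn: [0.09 3.78 0.08] rows 1.0
```

>>> move_arm(moves=[[0,0,0,0.05,1.3,0.04,5.2],[0,0,0,0,0.9,0,5.2],[0,0,0,0,0.6,0,5.2],[0,0,0,0,0.4,0,5.2],[0,0,0,0,0.2,0,5.2]])

```text
time: 17.4
tcp_pos: [0.6303, 0.0999, 0.0131]
tool_rot: [-0.001, 0.707, -0.707, -0.001]
force: [-0.4, -0.2, -2.5]
finger_gap: 0.0547
```

>>> move_arm(moves=[[0,0,0,0,0.1,0,5.2],[0,0,0,0,0,0,5.2],[0,0,0,0,0,0,5.2]])

```text
time: 17.65
tcp_pos: [0.6313, 0.0999, 0.0135]
tool_rot: [-0.0, -0.707, 0.707, -0.0]
force: [-0.1, -0.7, -1.6]
finger_gap: 0.0549
```

>>> move_arm(moves=[[0,0,0,0,0.1,0,5.2],[0,0,0,0,0,0,5.2],[0,0,0,0,0,0,5.2]])

```text
time: 17.9
tcp_pos: [0.6312, 0.0998, 0.0125]
tool_rot: [-0.0, -0.707, 0.707, -0.0]
force: [1.0, 0.8, -1.1]
finger_gap: 0.0545
```

>>> move_arm(moves=[[0,0,0,0,0.05,0,5.2],[0,0,0,0,0,0,5.2],[0,0,0,0,0,0,5.2]])

```text
time: 18.15
tcp_pos: [0.6312, 0.0998, 0.0123]
tool_rot: [-0.0, -0.707, 0.707, 0.0]
force: [-1.4, 1.1, 1.9]
finger_gap: 0.0547
```

>>> move_arm(moves=[[0,0,0,0,0.03,0,5.2],[0,0,0,0,0,0,5.2],[0,0,0,0,0,0,5.2]])

```text
time: 18.4
tcp_pos: [0.6312, 0.0998, 0.0123]
tool_rot: [-0.0, -0.707, 0.707, 0.0]
force: [-3.8, -0.3, 4.0]
finger_gap: 0.0549
```

Contact at 4 N; releasing.

>>> move_arm(moves=[[0,0,0,0,0,0,5.5],[0,0,0,0,0,0,5.9],[0,0,0,0,0,0,6.5],[0,0,0,0,0,0,7.5],[0,0,0,0,0,0,8.5]])

```text
time: 18.82
tcp_pos: [0.6311, 0.0998, 0.0111]
tool_rot: [0.0, 0.707, -0.707, -0.0]
force: [-0.2, 0.1, 0.4]
finger_gap: 0.0838
```

>>> move_arm(moves=[[0,0,0,0,0,0,8.5],[0,0,0,0,0,0,8.5],[0,0,0,0,-2,0,8.5],[0,0,0,0,-4,0,8.5],[0,0,0,0,-4,0,8.5]])

```text
time: 19.23
tcp_pos: [0.6292, 0.0998, 0.1101]
tool_rot: [-0.002, 0.707, -0.707, -0.002]
force: [0.8, 0.2, 0.0]
finger_gap: 0.085
```

```bash
python3 snap.py w16; python3 top.py w16; python3 plan.py .40 .232 .14 -52;python3 plan.py .40 .232 .14 -142
```

```text
px [315. 209.] n 5399 z 0.0379 rect [632.7  99. ] [54.5 56.6] ang 90.0 circ [632.8  98.8] d 57.3 centroid [633.6  99.1]
px [618. 206.] n 2013 z 0.0375 rect [634.5 -92. ] [37.2 28.8] ang 16.8 circ [635.3 -95.5] d 39.6 centroid [635.6 -94. ]
t 19.28 tcp [0.6359 0.1    0.122 ] zang -89.99 tilt 0.76 gap 84.6 F [ 4.  -0.4  5.1] dq 0.179
turn ay -0.663 rad; shift cm after turn: [ 10.46  -1.8  -24.92] rows 7.0
t 19.28 tcp [0.6359 0.1    0.122 ] zang -89.99 tilt 0.76 gap 84.6 F [ 4.  -0.4  5.1] dq 0.179
turn ay 0.908 rad; shift cm after turn: [24.92 -1.8  10.46] rows 7.0
```

View pics/w16.png

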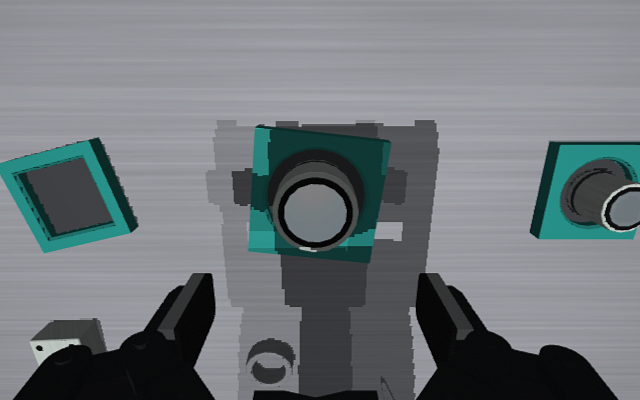

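>>> move_arm(moves=[[0,0,0,3.4,-0.4,-1.9,8.5],[0,0,0,3.4,-0.4,-1.9,8.5],[0,0,0,3.4,-0.4,-1.9,8.5],[0,0,0,3.4,0,-1.9,8.5],[0,0,0,3.4,0,-1.9,8.5]])

```text
time: 19.7
tcp_pos: [0.4598, 0.1955, 0.1237]
tool_rot: [0.001, 0.707, -0.707, 0.0]
force: [-0.4, 0.4, 0.7]
finger_gap: 0.0845
```

>>> move_arm(moves=[[0,0,0,3.2,0,-1.9,8.5],[0,0,0,3.1,0,-1.8,8.5],[0,-0.11,0,0,0,0,8.5],[0,-0.11,0,0,0,0,8.5],[0,-0.11,0,0,0,0,8.5]])

```text
time: 20.12
tcp_pos: [0.3975, 0.2324, 0.1237]
tool_rot: [-0.118, 0.697, -0.697, 0.119]
force: [-0.2, 0.1, -0.3]
finger_gap: 0.0849
```

>>> move_arm(moves=[[0,-0.11,0,0,0,0,8.5],[0,-0.11,0,0,0,0,8.5],[0,-0.11,0,0,0,0,8.5],[0,0,0,0,0,0,8.5],[0,0,0,0,0,0,8.5]])

```text
time: 20.53
tcp_pos: [0.3982, 0.2319, 0.1235]
tool_rot: [-0.228, 0.669, -0.669, 0.228]
force: [-0.1, -0.1, 0.3]
finger_gap: 0.0851
```

```bash
python3 snap.py w17; python3 top.py w17; python3 plan.py .395 .231 .01 -52
```

```text
px [308. 206.] n 2326 z 0.0342 rect [395.6 236. ] [34.7 33.6] ang 38.5 circ [395.6 235.8] d 46.4 centroid [395.9 236.1]
t 20.58 tcp [0.3982 0.2319 0.1235] zang -52.35 tilt 0.02 gap 84.8 F [ 0.7 -0.   0.3] dq 0.009
turn ay -0.006 rad; shift cm after turn: [ 0.3  11.35 -0.12] rows 3.0
```

View pics/w17.png

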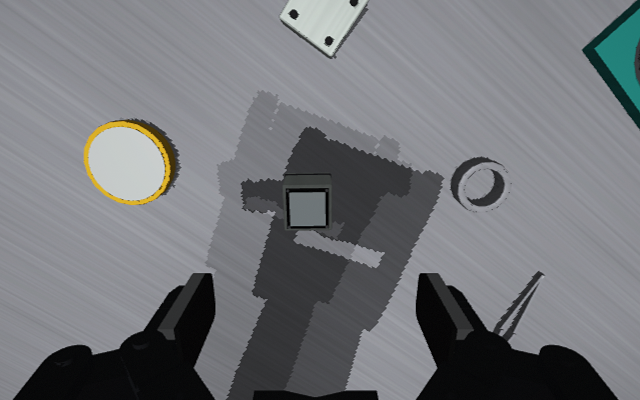

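>>> move_arm(moves=[[0,-0.014,0,0,0.5,-0.24,8.5],[0,0,0,-0.06,1.5,-0.24,8.5],[0,0,0,0,3,0,8.5],[0,0,0,0,3,0,8.5],[0,0,0,0,0,0,8.5]])

```text
time: 21.0
tcp_pos: [0.3907, 0.2345, 0.0378]
tool_rot: [-0.238, 0.668, -0.667, 0.229]
force: [-1.1, 0.1, -0.3]
finger_gap: 0.0852
```

>>> move_arm(moves=[[0,0,0,0,0,0,8.5],[0,0,0,0,0,0,8.5],[0,0,0,0,0,0,8.5]])

```text
time: 21.25
tcp_pos: [0.3972, 0.2366, 0.0455]
tool_rot: [0.232, -0.667, 0.667, -0.235]
force: [-0.3, -0.4, 0.1]
finger_gap: 0.085
```

```bash
python3 snap.py w18; python3 top.py w18; python3 plan.py .3957 .236 .01 -51.5
```

```text
px [313. 264.] n 4468 z 0.0342 rect [395.9 236.4] [34.7 33.4] ang 38.6 circ [395.9 236.4] d 47.0 centroid [396.2 236.7]
t 21.3 tcp [0.3972 0.2366 0.0455] zang -51.4 tilt 0.24 gap 84.9 F [-0.4  1.1  1.2] dq 0.003
turn ay 0.002 rad; shift cm after turn: [ 0.16  3.55 -0.05] rows 1.0
```

View pics/w18.png

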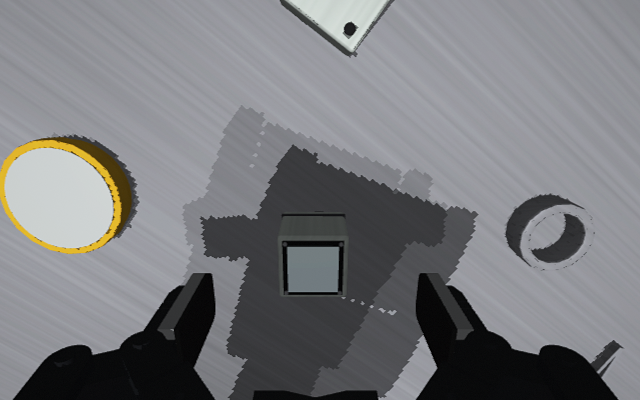

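The small window is centred at (313,264). I'll lower and close.

>>> move_arm(moves=[[0,0,0,0.1,1.8,-0.03,8.5],[0,0,0,0,1.7,0,8.5],[0,0,0,0,0,0,8.5],[0,0,0,0,0,0,3],[0,0,0,0,0,0,3]], newtons=30)

```text
time: 21.72
tcp_pos: [0.3957, 0.236, 0.0099]
tool_rot: [0.233, -0.667, 0.667, -0.235]
force: [0.4, 0.2, -0.6]
finger_gap: 0.0636
```

>>> move_arm(moves=[[0,0,0,0,0,0,3],[0,0,0,0,0,0,3],[0,0,0,0,0,0,3],[0,0,0,0,0,0,3],[0,0,0,0,0,0,3]])

```text
time: 22.13
tcp_pos: [0.3958, 0.236, 0.0097]
tool_rot: [0.233, -0.667, 0.667, -0.235]
force: [-0.8, -0.4, 6.1]
finger_gap: 0.0335
```

```bash
python3 plan.py .55 .25 .13 -76.25
```

```text
t 22.13 tcp [0.3958 0.236  0.0097] zang -51.39 tilt 0.13 gap 33.5 F [-0.8 -0.4  6.1] dq 0.002
turn ay 0.434 rad; shift cm after turn: [-15.32 -12.03   2.31] rows 5.0
```

>>> move_arm(moves=[[0,0,0,0,-2,0,3],[0,0,0,0,-4,0,3],[0,0.108,0,0,-4,0,3],[0,0.108,0,0,-2,0,3],[0,0.108,0,0,0,0,3]])

```text
time: 22.55
tcp_pos: [0.3981, 0.2369, 0.1344]
tool_rot: [-0.117, 0.697, -0.696, 0.125]
force: [0.0, 0.2, -0.6]
finger_gap: 0.0337
```

>>> move_arm(moves=[[0,0.11,0,0,0,0,3],[0,0,0,-3.9,0,0.45,3],[0,0,0,-3.9,0,0.45,3],[0,0,0,-3.8,0,0.45,3],[0,0,0,-3.8,0,0.45,3]])

```text
time: 22.97
tcp_pos: [0.5495, 0.2548, 0.1278]
tool_rot: [0.085, -0.702, 0.702, -0.084]
force: [0.4, 0.0, -0.1]
finger_gap: 0.0336
```

>>> move_arm(moves=[[0,0,0,0,0,0,3],[0,0,0,0,0,0,3],[0,0,0,0,0,0,3],[0,0,0,0,0,0,3]])

```text
time: 23.3
tcp_pos: [0.5469, 0.2546, 0.128]
tool_rot: [0.085, -0.702, 0.702, -0.084]
force: [0.5, 0.2, -0.3]
finger_gap: 0.0335
```

```bash
python3 snap.py w19; python3 tray.py w19;python3 plan.py .631 .275 .05 -76.25
```

```text
outer [548. 128.] area px 8020.0 rect [631.6 102.3] [96.9 91.4] 83.6 circ [630.4 102.5] 130.2
outer [312.  69.] area px 11097.5 rect [631.6 277.1] [69.1 69.4] 13.8 circ [631.2 277.1] 97.5
hole [312.  71.] area px 5460.5 rect [631.4 277.1] [48.3 49.6] 13.8 circ [631.4 277.1] 67.7
t 23.35 tcp [0.547  0.2547 0.1283] zang -76.23 tilt 0.05 gap 33.3 F [ 0.  -0.7 -0.2] dq 0.008
turn ay 0.000 rad; shift cm after turn: [-8.64  7.83  0.03] rows 3.0
```

View pics/w19.png

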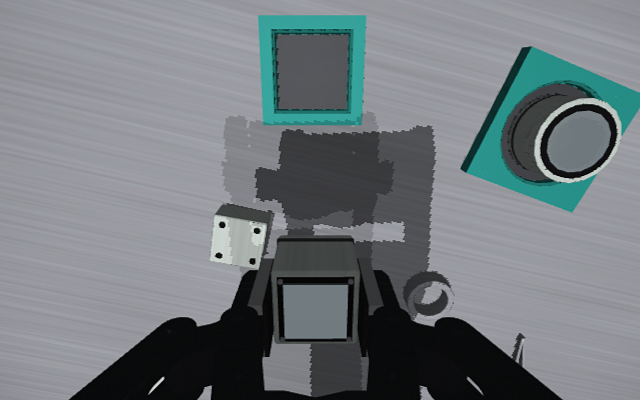

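>>> move_arm(moves=[[0,0,0,-2.9,0,-0.06,3],[0,0,0,-2.9,0.3,-0.05,3],[0,0,0,-2.9,3,-0.05,3],[0,0,0,0,3,0,3],[0,0,0,0,1.5,0,3]])

```text
time: 23.77
tcp_pos: [0.6308, 0.2766, 0.0472]
tool_rot: [0.086, -0.702, 0.702, -0.083]
force: [-0.4, 0.3, -2.0]
finger_gap: 0.0335
```

>>> move_arm(moves=[[0,0,0,0,0,0,3],[0,0,0,0,0,0,3],[0,0,0,0,0,0,3]])

```text
time: 24.02
tcp_pos: [0.6327, 0.2773, 0.0525]
tool_rot: [-0.084, 0.702, -0.702, 0.086]
force: [-0.3, -0.8, -1.4]
finger_gap: 0.0336
```

```bash
python3 plan.py .6314 .2771 .0137 -76.2
```

```text
t 24.02 tcp [0.6327 0.2773 0.0525] zang -76.23 tilt 0.13 gap 33.6 F [-0.3 -0.8 -1.4] dq 0.024
turn ay -0.001 rad; shift cm after turn: [ 0.13  3.88 -0.01] rows 1.0
```

>>> move_arm(moves=[[0,0,0,0.05,1.3,0,3],[0,0,0,0,0.9,0,3],[0,0,0,0,0.6,0,3],[0,0,0,0,0.4,0,3],[0,0,0,0,0.3,0,3]])

```text
time: 24.43
tcp_pos: [0.6315, 0.2767, 0.0145]
tool_rot: [0.085, -0.702, 0.702, -0.084]
force: [-0.1, 0.2, -1.5]
finger_gap: 0.0332
```

>>> move_arm(moves=[[0,0,0,0,0.1,0,3],[0,0,0,0,0,0,3],[0,0,0,0,0,0,3]])

```text
time: 24.68
tcp_pos: [0.6324, 0.2768, 0.0147]
tool_rot: [-0.084, 0.702, -0.702, 0.085]
force: [-0.6, 0.5, -0.9]
finger_gap: 0.0339
```

>>> move_arm(moves=[[0,0,0,0,0.1,0,3],[0,0,0,0,0,0,3],[0,0,0,0,0,0,3]])

```text
time: 24.93
tcp_pos: [0.6324, 0.2769, 0.0138]
tool_rot: [-0.084, 0.702, -0.702, 0.085]
force: [-0.2, 0.3, 0.1]
finger_gap: 0.0333
```

>>> move_arm(moves=[[0,0,0,0,0.04,0,3],[0,0,0,0,0,0,3],[0,0,0,0,0,0,3]])

```text
time: 25.18
tcp_pos: [0.6324, 0.2769, 0.0138]
tool_rot: [0.084, -0.702, 0.702, -0.085]
force: [-1.5, -0.9, 2.1]
finger_gap: 0.0332
```

>>> move_arm(moves=[[0,0,0,0,0,0,3.3],[0,0,0,0,0,0,3.8],[0,0,0,0,0,0,4.5],[0,0,0,0,0,0,6],[0,0,0,0,0,0,8]])

```text
time: 25.6
tcp_pos: [0.6318, 0.2767, 0.0126]
tool_rot: [0.085, -0.702, 0.702, -0.084]
force: [0.5, -0.2, -0.7]
finger_gap: 0.0676
```

>>> move_arm(moves=[[0,0,0,0,0,0,8.5],[0,0,0,0,0,0,8.5],[0,0,0,0,-2,0,8.5],[0,0,0,0,-4,0,8.5],[0,0,0,0,-4,0,8.5]])

```text
time: 26.02
tcp_pos: [0.6302, 0.2762, 0.1114]
tool_rot: [0.087, -0.702, 0.702, -0.082]
force: [1.1, 0.5, 0.7]
finger_gap: 0.0851
```

>>> move_arm(moves=[[0,0,0,4,-2,0,8.5],[0,0,0,4,-2,0,8.5],[0,0,0,2,0,0,8.5],[0,0,0,0,0,0,8.5],[0,0,0,0,0,0,8.5]])

```text
time: 26.43
tcp_pos: [0.5397, 0.2544, 0.1509]
tool_rot: [-0.084, 0.702, -0.702, 0.085]
force: [0.0, -0.5, 0.2]
finger_gap: 0.0849
```

```bash
python3 snap.py w20; python3 top.py w20;python3 tray.py w20
python3 - <<'E'
from h import *;from bench import *
c=read_camera("top");np.savez("top1.npz",**c);cv2.imwrite("pics/top1.png",c["color"][:,:,::-1])
c=read_camera("scene");np.savez("scene1.npz",**c);cv2.imwrite("pics/scene1.png",c["color"][:,:,::-1])
E
python3 top.py scene1 .024 .046|grep -v "n [0-9]\{4\}"; python3 top.py scene1 .01 .028
```

```text
px [316.  61.] n 2624 z 0.0382 rect [631.5 276. ] [33.3 33.7] ang 13.8 circ [631.3 275.8] d 46.0 centroid [631.9 276. ]
px [556. 124.] n 5193 z 0.0378 rect [630.8 102.4] [54.6 59.5] ang 13.8 circ [631.8 102.4] d 60.2 centroid [631.8 102.4]
outer [532. 114.] area px 6989.0 rect [631.6 102.1] [96.4 91.5] 83.6 circ [631.3 101.9] 130.8
outer [314.  59.] area px 9503.0 rect [631.2 277. ] [69.5 69.5] 13.8 circ [631.5 277.3] 97.1
hole [314.  62.] area px 4747.5 rect [630.9 277.1] [48.4 49.8] 13.8 circ [630.7 277. ] 68.0
px [311.  95.] n 280 z 0.0350 rect [43.9  1.2] [116.4  63.8] ang 89.4 circ [22.2  1.4] d 118.1 centroid [48.4  0.8]
px [629. 128.] n 152 z 0.0360 rect [230.6 800.4] [64.3 36.9] ang 82.3 circ [230.8 800.4] d 73.9 centroid [230.1 801.6]
px [162. 163.] n 233 z 0.0356 rect [ 364.7 -342. ] [45.6 52.7] ang 4.8 circ [ 361.8 -344.8] d 61.7 centroid [ 365.5 -341.4]
px [169. 249.] n 896 z 0.0392 rect [ 634.6 -265.9] [62.8 67.5] ang 83.7 circ [ 634.6 -266.4] d 88.8 centroid [ 634.  -267.1]
px [369. 247.] n 652 z 0.0392 rect [637.5  99.9] [53.7 64.6] ang 85.2 circ [637.4  99.7] d 67.0 c
[... 1611 characters left out ...]
.0187 rect [642.3 271.8] [45.8 32.2] ang 65.7 circ [635.8 274.6] d 47.4 centroid [642.7 273. ]
px [476. 261.] n 165 z 0.0126 rect [652.5 300.4] [28.7 59.3] ang 45.7 circ [644.3 292.1] d 59.3 centroid [651.1 300.1]
px [367. 261.] n 174 z 0.0186 rect [652.4  94.7] [51.3 25.1] ang 76.5 circ [644.2  96.6] d 51.7 centroid [652.7  94.9]
px [617. 317.] n 633 z 0.0187 rect [778.7 496.3] [ 16.8 164.8] ang 89.3 circ [778.7 496. ] d 165.1 centroid [782.1 495.7]
px [531. 348.] n 756 z 0.0200 rect [814.1 349.6] [ 75.6 163.5] ang 1.7 circ [813.5 348.9] d 174.7 centroid [837.9 331.3]
px [ 13. 347.] n 348 z 0.0204 rect [ 820.  -469.6] [99.7 11.1] ang 0.5 circ [ 820.  -469.8] d 100.2 centroid [ 820.2 -469.6]
```

View pics/w20.png

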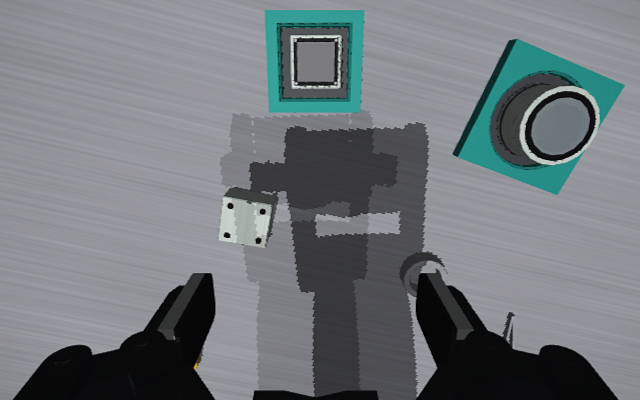

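View pics/scene1.png

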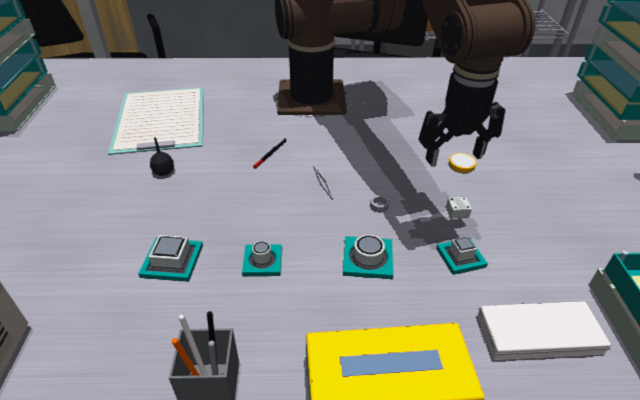

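All four cells sit in their matching pockets, in the scene view at (170,249), (262,250), (369,247) and (464,246). The spacer at (379,203) and riser at (459,206) are unmoved, and the gripper is clear.

```bash
python3 -c "
from bench import *
print(close_job())"
```

```text
the job is handed in; nothing more can be done
None
```

All four optics cells are in the trays that match their shape and size, glass up. Each was lowered until the wrist force showed contact, then released. I handed the job in at about 26.5 s of the 93 s allowed.

- **Seating:** after each release the wrist camera put the cell's top at 38 mm, within 0.2 mm. That is the height expected for a 34 mm cell on the 4 mm pocket floor.
- **Centring:** every cell is within about 2 mm of its pocket centre. Both square cells line up with their pockets to about 0.1°.
- **Bystanders:** the spacer and riser stayed where they were, and the gripper was open and clear of everything at the end.
- **Disagreement between cameras:** the scene camera placed the cells up to about 6 mm further out in x than the wrist camera. Its outlines also include the cells' sides, so I trusted the wrist view.

No check failed.

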